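# Refit the flour bin's lid and lock it with its turnbuttons

## Task

The flour bin has been washed; close it up again so that no moths get in. Lay the wooden lid gently, without letting it fall, into the sloping mouth of the bin so that it lies fully home in its recess, then turn both brass turnbuttons so that they point straight over the lid and lock it; swing a button aside first if it is in the lid's way. Leave the pepper mill, the two spice jars and the clip jar standing where they are.

Things in the scene. Friction and masses are not known exactly. Their poses are not given: they have to be found in the camera images.
- bin: Flour bin of sage-green enamelled steel, fixed, empty; 190 mm deep (x), 190 mm wide (y), 149 mm high. Origin: centre of its underside; x axis from its low front (wall 70 mm high, small brass card holder) to its high back. Its open mouth slopes up and back at 30 degrees, from the front wall's top to a flat strip at the back.
- mouth: Cream frame round the bin's mouth, fixed to it: 162 mm along the slope (x axis, upward, to the back) by 204 mm across (y axis, to the bin's left seen from its front); z is the slope's outward normal. Recess 114 (x) by 134 (y) by 10.5 mm deep, black 8 mm wide ledge round its foot. Origin: centre of the recess at ledge level: frame face at z = 10.5 mm, underside of a seated lid at z = 0.
- lid: Loose beech lid, a board 110 (x) by 130 (y) by 10 mm, corners rounded, lower edges bevelled 3 mm, 0.15 to 0.31 kg. Origin: centre of its underside, z up through the pull. It fits the recess with 2 mm to spare on each side, x along the slope, either way round (half turn). Starts flat on the worktop, pull up.
- lid_pull (a point): Centre of the lid's brass bar pull, 31 mm above the middle of the lid's underside (axes as the lid's): a flat-sided bar 10 mm thick (x), 70 mm long (y), 14 mm high (24 to 38 mm above the lid's underside), on two posts 52 mm apart.
- button_left (a joint): Angle (rad) of the brass turnbutton on the mouth's left side (+y of the mouth), -1.65 to 1.65 between stops, positive anticlockwise seen from outside along the normal. At 0 its blade points straight at the middle of the mouth (along -y of the mouth) and over the lid by 16 mm; beyond about 1.25 either way it is clear of the recess. Friction (0.04 N m) keeps it where it is left.
- button_right (a joint): Angle (rad) of the like turnbutton on the mouth's right side (-y of the mouth), same sense, range and friction; at 0 its blade points straight at the middle of the mouth (along +y of the mouth).
- button_left_pivot (a point): Pivot of the left turnbutton on the frame's face, 87 mm from the mouth's middle (axes as the mouth's). Blade 14 mm wide, reaching 36 mm from the pivot, 2 to 6 mm above the face: it just passes over a lid that is fully home. On it, centred on the pivot, stands a thumb rib to pinch: 9 mm thick, 28 mm long along the blade, top 28 mm above the face.
- button_right_pivot (a point): Pivot of the right turnbutton on the frame's face, 87 mm from the mouth's middle (axes as the mouth's). Blade and thumb rib as on the left one.
- mill: Bystander: turned wooden pepper mill, 50 mm across, 148 mm high, loose; origin at the centre of its foot.
- spice_yellow: Bystander: square spice jar with black cap and mustard-yellow contents, 46 x 46 x 97 mm, loose, standing in front of the bin; origin at the centre of its foot.
- spice_red: Bystander: square spice jar with black cap and reddish contents, 46 x 46 x 97 mm, loose, standing in front of the bin; origin at the centre of its foot.
- clip_jar: Bystander: small glass clip-top jar, 95 x 69 mm, 100 mm high, loose, standing close to the lid; origin at the centre of its foot.

How it is judged:
By the outcome, as a careful person would: the job done as asked, in the order asked, and still so for the second after the job is handed in, with the robot touching nothing.
It also fails if it takes over 72 s, if anything falls off the work surface, if the arm or the gripper's body presses on something with over 40 N, if the wrist force passes 120 N, or if a joint passes its speed limit or range.

## Robot

A 6-joint arm with a two-finger parallel gripper is mounted at the origin on a cart in front of the work surface, level with it; the furniture and walls round the work are solid. World frame = base frame: x ahead of the robot, y to its left, z up, the work surface at z = 0. Lengths are in mm, angles in rad, forces in N, time in s.
With the tool pointing down it reaches from about 275 to 825 mm from the base axis. Payload 4.9 kg.
Tool frame: the origin (TCP) lies between the finger pads; the fingertips stand 17 mm ahead of it and the grasp point (between the pads) lies 2 mm behind it; z points along the fingers, y is the line along which they close (so a half turn about z gives the same grasp; the last joint's range is limited). The gripper opens to 85 mm and grips with 20 to 120 N. Pads are 22 mm wide; open, the fingers measure 114 mm over their backs; the gripper's body (76 mm by 85 mm) begins 54 mm behind the grasp point. The pads swing forward as they close: fully open they stand 13 mm farther back than shut.
Start: joints at [-1.267, 0.326, -0.193, 1.052, 0, 1.437], TCP at [233.185, -498.14, 248.281] pointing down, gripper open.
Joint ranges: [-2.65, 2.65], [-0.97, 1.79], [-1.3, 1.35], [-1.93, 2.1], [-1.47, 1.37], [-3.14, 3.14]. Speed limits (rad/s): [2.57, 2.57, 3.14, 3.14, 3.14, 3.14].

## Interface

Orientations are given as [roll, pitch, yaw] about the fixed x, y, z axes, in that order (R = Rz(yaw) Ry(pitch) Rx(roll)).
In Python, from bench import move_ptp, movel, move_j, grip, dwell, solve_ik, capture, camera_model, IKError, sign_off, spot_in, regions_of, place_of, read_t, read_qpos, read_joint_velocities, read_effort, read_tcp_pos, read_orientation, read_contact_force, read_wrist_torque, read_opening, read_gripper_force gives the robot as it stands. Calls block until the motion is done:
- move_ptp(position, orientation): joint-space move of the TCP to a pose.
- movel(position, rot=None, max_speed=150, threshold=None): straight line of the TCP; rot=None keeps the orientation; max_speed is the mean speed in mm/s. With threshold (N) it stops when the force on the tool has changed by that much, and returns True; else False.
- move_j(angles): joint-space move.
- grip(opening, effort=None): opening from 0.0 (shut) to 1.0 (fully open); effort is the grip in N (None keeps the last); returns when the fingers have stopped.
- dwell(seconds).
- solve_ik(position, orientation): joint angles nearest the present ones, or None.
- capture(name): name is "scene" or "top" or "wrist"; returns (picture, depth): 480x640x3 uint8, blue, green, red; 480x640 float32, mm along the optical axis (not along the pixel's ray), 0 where there is no reading.
- camera_model(name): a dict with "K" (3x3 intrinsics, pixels), "position" and "rotation" of the camera in the world. Camera axes: x right, y up, looking along -z (the intrinsics and any distortion apply to the point x, -y, -z); pixel columns grow to the right and rows downward; lengths in mm; the calibration is good to about 2 mm. The wrist camera is an equidistant fisheye: a pixel r from the principal point sees the ray r / f radians off the axis. A picture is of the moment at which its call begins: read the wrist's pose just before it. camera_model takes no time and is no camera call; for the wrist camera it gives the pose at the moment of the call.
A pose or a line that the arm cannot do raises IKError and nothing moves.
- sign_off(): hands the job in; it is judged then, once.
Trained networks look in the newest picture that a camera, given by its name, has taken for a name from the list of things; names that differ only in an ending like _2 or _b are one class to them, and where a whole thing is asked for, a point or a joint stands for the part that bears it (a point fixed in the world has none). Each returns a list of dicts, best first, with "score" (0 to 1); they miss things now and then, are a little off and sometimes report something else, mostly with a low value. They report only what shows in the picture. A call takes as long as a camera call.
- spot_in(camera, name): "point" ([x, y, z] in mm, in the coordinates of the camera as it stood for that picture, good to about 4 mm: the middle of the surface that is visible of it).
- regions_of(camera, name): "pixels" (480x640 bool, what is visible of it).
- place_of(camera, name): "point" ([x, y, z] in mm, in the coordinates of the camera as it stood for that picture, good to about 4 mm: a listed point, or the origin of a listed thing).
Readings, each from a call of its own:
- read_t(): time.
- read_qpos(): joint angles.
- read_joint_velocities(): joint speeds.
- read_effort(): joint torques, N m.
- read_tcp_pos(): TCP position.
- read_orientation(): TCP orientation.
- read_contact_force(): force on the tool from outside, world axes, zero at the start.
- read_wrist_torque(): the same for the moment, N m.
- read_opening(): opening from 0.0 (shut) to 1.0 (fully open).
- read_gripper_force(): force on a finger pad.
Only numpy, scipy, OpenCV 4.12 (cv2) and the standard library are available. Lean on these libraries where they do the work, as an engineer would, in place of code of your own. Each camera call takes 0.05 s, during which the arm holds its last target. There are 200 camera calls.

## Working session

There is one attempt and no reset: what is moved stays moved. The work goes in short steps, each a Python script; the robot and the scene stay as the last script left them, time stands still between calls to the robot, and variables do not carry over. Pictures are saved under pics/ and viewed, at most 10 in all, crops included, and the job is handed in when it is done.

```bash
mkdir -p pics; ls; cat > h.py <<'E'
import numpy as np, cv2
from bench import *
def world(cam,name,fn=place_of,m=None):
    m=m or camera_model(cam); R=np.array(m["rotation"]); p=np.array(m["position"])
    return [(round(d["score"],2),np.round(R@np.array(d["point"])+p,1)) for d in fn(cam,name)[:3]]
def cloud(cam,depth):
    m=camera_model(cam);K=np.array(m["K"]);v,u=np.mgrid[:480,:640]
    c=np.stack([(u-K[0,2])/K[0,0]*depth,-(v-K[1,2])/K[1,1]*depth,-depth],-1)
    return c@np.array(m["rotation"]).T+np.array(m["position"])
E
python3 - <<'E'
from h import *
for c in("scene","top"):
    im,d=capture(c);cv2.imwrite(f"pics/{c}0.png",im);np.save(f"pics/{c}d.npy",d)
    m=camera_model(c);print(c,{k:np.round(np.array(v),3).tolist() for k,v in m.items() if k!="name"})
    for n in "bin mouth lid lid_pull button_left_pivot button_right_pivot mill spice_yellow spice_red clip_jar".split():
        print(n,world(c,n))
print(read_t())
E
```

```text
bench.py
pics
scene {'K': [[616.198, 0.0, 309.367], [0.0, 616.198, 241.879], [0.0, 0.0, 1.0]], 'position': [-306.241, 523.468, 945.572], 'rotation': [0.837, -0.019, -2.18]}
bin [(0.9, array([2349.2, 3178.9, 3601. ])), (0.59, array([2081.4, 2911.1, 3333.2]))]
mouth []
lid [(0.66, array([2930.1, 3759.8, 4181.9]))]
lid_pull [(0.7, array([2884.1, 3713.8, 4135.9]))]
button_left_pivot []
button_right_pivot [(0.88, array([2242.1, 3071.8, 3493.9])), (0.57, array([2075.2, 2904.9, 3327. ]))]
mill [(0.69, array([2649.8, 3479.5, 3901.6]))]
spice_yellow [(0.72, array([2085.6, 2915.3, 3337.4]))]
spice_red [(0.89, array([2245.1, 3074.8, 3496.9]))]
clip_jar [(0.45, array([2082.7, 2912.5, 3334.6]))]
top {'K': [[553.92, 0.0, 314.306], [0.0, 553.92, 237.166], [0.0, 0.0, 1.0]], 'position': [400.232, -25.036, 1303.965], 'rotation': [0.041, 0.018, -1.583]}
bin [(0.56, array([2478.7, 2053.4, 3382.4]))]
mouth [(0.47, array([2428. , 2002.7, 3331.7]))]
lid [(0.58, array([2474.2, 2048.9, 3377.9]))]
lid_pull [(0.75, array([2427.1, 2001.8, 3330.8]))]
button_left_pivot [(0.83, array([2282.8, 1857.5, 3186.5]))]
button_right_pivot [(0.92, array([2275.7, 1850.5, 3179.5]))]
mill [(0.59, array([2475.1, 2049.9, 3378.9]))]
spice_yellow [(0.78, array([2457.9, 2032.6, 3361.6]))]
spice_red [(0.84, array([2453.9, 2028.7, 3357.7]))]
clip_jar []
1.1
```

Rotation is rpy; fix it.

```bash
sed -i 's/^from bench import \*/from bench import *\nfrom scipy.spatial.transform import Rotation as Ro\ndef rm(r): return Ro.from_euler("xyz",r).as_matrix()/; s/np.array(m\["rotation"\])/rm(m["rotation"])/' h.py
python3 - <<'E'
from h import *
for c in("scene","top"):
    im,d=capture(c)
    for n in "bin mouth lid lid_pull button_left_pivot button_right_pivot mill spice_yellow spice_red clip_jar".split():
        print(c,n,*world(c,n))
a=cv2.imread("pics/scene0.png");b=cv2.imread("pics/top0.png")
E
```

```text
scene bin (0.65, array([564.7, 179.6,  -1.7]))
scene mouth
scene lid (0.91, array([ 519.3, -204.3,   -0.7]))
scene lid_pull (0.8, array([ 519.1, -202.9,   32.8]))
scene button_left_pivot (0.85, array([555. , 268.7, 127. ])) (0.18, array([388.4, 156.2,   2. ]))
scene button_right_pivot (0.79, array([511.7, 102.9, 126.7]))
scene mill (0.67, array([ 5.748e+02, -2.800e+00,  4.000e-01]))
scene spice_yellow
scene spice_red (0.82, array([389.5, 154.1,  -0.8]))
scene clip_jar
top bin
top mouth
top lid (0.66, array([ 518.9, -199.1,    2. ]))
top lid_pull (0.6, array([ 520.3, -204.8,   29.1]))
top button_left_pivot (0.6, array([557.3, 268.4, 120.3]))
top button_right_pivot (0.94, array([509.6,  99.4, 123. ])) (0.57, array([428.6, 270.7,   2.9]))
top mill (0.86, array([576.5,  -2.3,   0.7]))
top spice_yellow (0.69, array([4.283e+02, 2.708e+02, 3.000e-01]))
top spice_red (0.86, array([3.935e+02, 1.567e+02, 3.000e-01]))
top clip_jar (0.79, array([ 403.3, -193.2,   -5. ])) (0.49, array([508. , 101.8, 124.2]))
```

View pics/scene0.png

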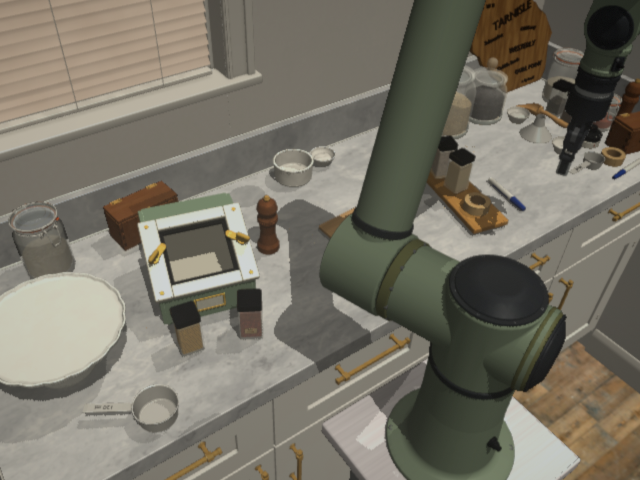

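View pics/top0.png

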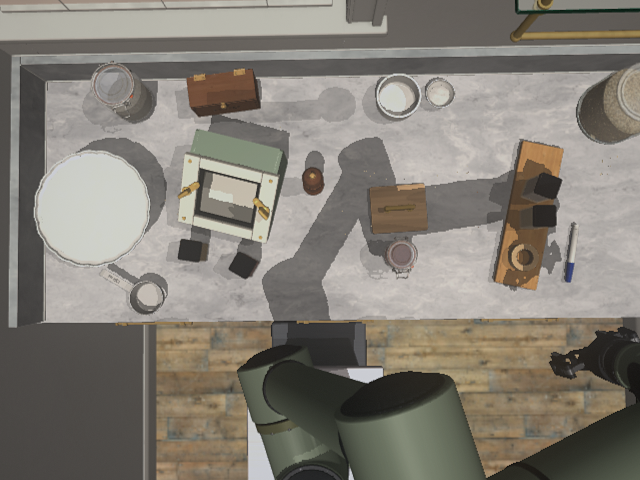

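The top view shows the bin turned about −15° with the mouth at (228,195), the left button at (189,190) and the right one at (262,205). The lid's pull is at (398,208), and the clip jar is next to the lid at (400,255). Next I'll take a closer wrist view of the bin.

```bash
cat >> h.py <<'E'
def rpy(z,y):
    z=np.array(z,float);z/=np.linalg.norm(z);y=np.array(y,float);y-=z*(y@z);y/=np.linalg.norm(y)
    return Ro.from_matrix(np.stack([np.cross(y,z),y,z],1)).as_euler("xyz")
def best(pos,z,y):
    """of the two half-turn grasps, the one with the least joint travel"""
    q0=np.array(read_qpos());o=[]
    for s in(1,-1):
        r=rpy(z,s*np.array(y));q=solve_ik(list(pos),list(r))
        if q is not None:o.append((np.abs(np.array(q)-q0).max(),list(r),q))
    return min(o,key=lambda a:a[0])[1:] if o else None
def frame(yaw):
    u=np.array([np.cos(yaw)*np.cos(np.pi/6),np.sin(yaw)*np.cos(np.pi/6),.5]);v=np.array([-np.sin(yaw),np.cos(yaw),0]);return u,v,np.cross(u,v)
E
python3 - <<'E'
from h import *
# frame plane + yaw from top-depth
d=np.load("pics/topd.npy");P=cloud("top",d);im=cv2.imread("pics/top0.png")
u,v,n=frame(-.263);M=np.array([533.5,184.8,124.5])
for h in(230,):
    pos=M+n*h; b=best(pos,-n,u); print(b)
r,q=b
move_ptp(list(pos),r)
m=camera_model("wrist");print(m)
im,d=capture("wrist");cv2.imwrite("pics/w1.png",im);np.save("pics/w1d.npy",d)
for k in "mouth lid_pull button_left_pivot button_right_pivot bin spice_red spice_yellow".split():print(k,*world("wrist",k,m=m))
np.save("pics/w1m.npy",m,allow_pickle=True);print(read_t(),read_qpos())
E
```

```text
([np.float64(2.6179938779914944), np.float64(0.0), np.float64(1.3077963267948967)], array([ 0.53046589, -0.1046492 , -0.61277975,  0.67790685, -0.36440585,
        2.2925149 ]))
{'K': array([[371.64829954,   0.        , 321.45891628],
       [  0.        , 371.64829954, 241.91353493],
       [  0.        ,   0.        ,   1.        ]]), 'position': array([380.89829309, 299.46194403, 433.05458161]), 'rotation': array([-0.28395597, -0.5240103 , -0.26248768])}
mouth (0.28, array([551.1, 264.6, 126.3]))
lid_pull (0.73, array([ 522. , -198.6,   30.1]))
button_left_pivot (0.57, array([552.4, 267. , 126.6]))
button_right_pivot (0.9, array([512.1,  97.7, 128.5])) (0.18, array([390.3, 158.2,   2. ]))
bin (0.69, array([564.3, 174.9,   0.7]))
spice_red (0.86, array([390.1, 155.5,   1.2]))
spice_yellow (0.77, array([4.260e+02, 2.721e+02, 4.000e-01]))
5.225 [ 0.53010495 -0.10452686 -0.61277563  0.6779174  -0.36441284  2.29248522]
```

View pics/w1.png

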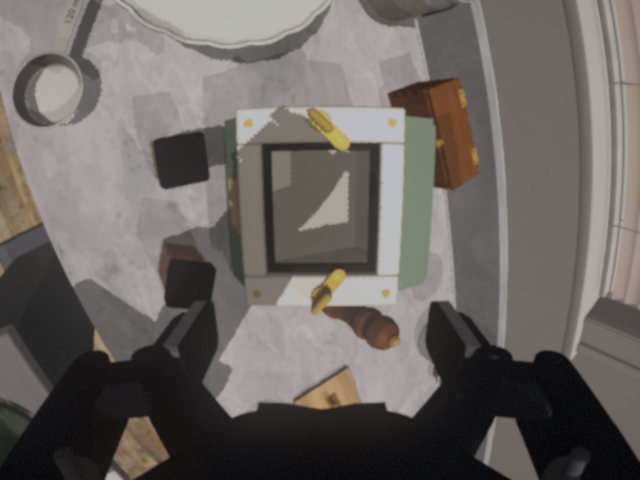

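The left button (pivot around (320,120)) and the right button (pivot around (322,292)) both point partly over the recess, so both must be swung aside. I'll rectify this view into mouth coordinates to measure it.

```bash
cat >> h.py <<'E'
def wcloud(m,depth):
    K=np.array(m["K"]);v,u=np.mgrid[:480,:640];x=(u-K[0,2])/K[0,0];y=(v-K[1,2])/K[1,1];r=np.hypot(x,y)+1e-9
    k=np.tan(r)/r*depth;c=np.stack([x*k,-y*k,-depth],-1)
    return c@rm(m["rotation"]).T+np.array(m["position"])
def wproj(m,P):
    K=np.array(m["K"]);c=(np.asarray(P)-m["position"])@rm(m["rotation"]);x,y,z=c[...,0],-c[...,1],-c[...,2]
    rr=np.hypot(x,y);s=np.arctan2(rr,z)/np.maximum(rr,1e-9)*K[0,0]
    return np.stack([x*s+K[0,2],y*s+K[1,2]],-1).astype(np.float32)
def rect(m,im,O,U,V,half=130,res=.5):
    """image of plane O+aU+bV seen from outside: column grows with U, row falls with V"""
    a=np.arange(-half,half,res);A,B=np.meshgrid(a,-a);p=wproj(m,O+A[...,None]*U+B[...,None]*V)
    return cv2.remap(im,p[...,0],p[...,1],cv2.INTER_LINEAR)
E
python3 - <<'E'
from h import *
m=np.load("pics/w1m.npy",allow_pickle=True).item();im=cv2.imread("pics/w1.png");d=np.load("pics/w1d.npy")
P=wcloud(m,d);u,v,n=frame(-.263);M=np.array([533.,184,124.5]);Q=(P-M)@np.stack([u,v,n],1)
hsv=cv2.cvtColor(im,cv2.COLOR_BGR2HSV)
s=(np.abs(Q[...,0])<78)&(np.abs(Q[...,1])<98)&(np.abs(Q[...,2])<12)&((np.abs(Q[...,0])>60)|(np.abs(Q[...,1])>70))&(d>0)&(hsv[...,1]<60)
q=Q[s];z0=np.median(q[:,2]);q=q[np.abs(q[:,2]-z0)<4]
c=np.linalg.lstsq(np.c_[q[:,:2],np.ones(len(q))],q[:,2],rcond=None)[0];print("plane",c,z0,len(q))
O=M+n*z0
r=rect(m,im,O,u,v);cv2.imwrite("pics/r1.png",r)
E
```

```text
plane [4.85642620e-04 2.56441164e-03 1.78987971e+00] 1.8091374796356248 11983
```

View pics/r1.png

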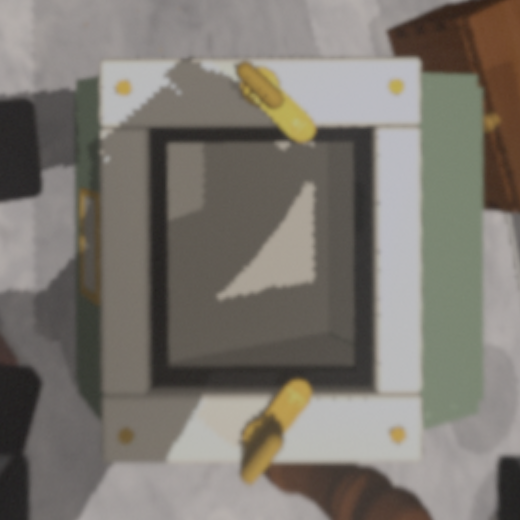

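```bash
cat > e.py <<'E'
from h import *
from scipy.optimize import least_squares
def edges(g,approx,res=.5,half=130,win=14):
    """subpixel points on sides of rect: approx=(u-,u+,v-,v+) mm"""
    g=cv2.GaussianBlur(g,(0,0),1.5).astype(float);out={}
    a=lambda x:(x+half)/res; b=lambda y:(half-y)/res
    for k,(lo,hi) in dict(um=(-60,60),up=(-60,60),vm=(-60,60),vp=(-60,60)).items():
        i=["um","up","vm","vp"].index(k);pts=[]
        for t in np.arange(lo,hi,2.):
            s=approx[i]+np.arange(-win/2,win/2,res/2)
            col,row=(a(s),np.full(s.shape,b(t))) if k[0]=="u" else (np.full(s.shape,a(t)),b(s))
            p=cv2.remap(g.astype(np.float32),col[None].astype(np.float32),row[None].astype(np.float32),1)[0]
            d=np.abs(np.gradient(p));j=d.argmax()
            if d[j]>3 and 2<j<len(d)-3: w=d[j-2:j+3];pts.append((t,(s[j-2:j+3]*w).sum()/w.sum()))
        pts=np.array(pts)
        for _ in range(4):
            c=np.polyfit(pts[:,0],pts[:,1],1);e=np.abs(np.polyval(c,pts[:,0])-pts[:,1]);pts=pts[e<max(.4,1.5*np.median(e))]
        out[k]=(round(c[1],2),round(c[0],4),len(pts),round(float(e.std()),2))
    return out
E
python3 - <<'E'
from e import *
m=np.load("pics/w1m.npy",allow_pickle=True).item();im=cv2.imread("pics/w1.png")
u,v,n=frame(-.263);M=np.array([533.,184,124.5]);O=M+n*1.8
print("cam in mouth",(m["position"]-O)@np.stack([u,v,n],1))
g=rect(m,im,O,u,v).max(2);print(edges(g,(-80,80,-101,101)))
print("S",edges(rect(m,cv2.cvtColor(im,cv2.COLOR_BGR2HSV),O,u,v)[...,1],(-80,80,-101,101)))
for c in("top","scene"):
    mc=camera_model(c);ic=cv2.imread(f"pics/{c}0.png");K=mc["K"]
    def pp(P):
        q=(P-mc["position"])@rm(mc["rotation"]);return np.stack([-q[...,0]/q[...,2]*K[0,0]+K[0,2],q[...,1]/q[...,2]*K[1,1]+K[1,2]],-1).astype(np.float32)
    a=np.arange(-130,130,.5);A,B=np.meshgrid(a,-a);p=pp(O+A[...,None]*u+B[...,None]*v)
    r=cv2.remap(ic,p[...,0],p[...,1],1);cv2.imwrite(f"pics/r_{c}.png",r)
    print(c,(mc["position"]-O)@np.stack([u,v,n],1),edges(r.max(2),(-80,80,-101,101)))
    P=cloud(c,np.load(f"pics/{c}d.npy"));Q=(P-O)@np.stack([u,v,n],1)
    s=(np.abs(Q[...,0])<77)&(np.abs(Q[...,1])<98)&(np.abs(Q[...,2])<10)&((np.abs(Q[...,0])>61)|(np.abs(Q[...,1])>71))&(cv2.cvtColor(ic,cv2.COLOR_BGR2HSV)[...,1]<60)
    print("plane",np.median(Q[s][:,2]),s.sum())
cv2.imwrite("pics/rr.png",np.hstack([cv2.imread("pics/r_top.png")[::1,::1],cv2.imread("pics/r_scene.png")])[:, ::1])
E
python3 -c "
import cv2;a=cv2.imread('pics/rr.png');cv2.imwrite('pics/rr2.png',cv2.resize(a,(800,400)))"
```

```text
cam in mouth [  1.08672676  71.94853169 353.86071952]
{'um': (np.float64(-79.92), np.float64(-0.0072), 23, 0.1), 'up': (np.float64(80.17), np.float64(-0.0035), 41, 0.1), 'vm': (np.float64(-101.31), np.float64(-0.011), 17, 0.09), 'vp': (np.float64(100.21), np.float64(0.0064), 16, 0.09)}Traceback (most recent call last):
  File "<stdin>", line 6, in <module>
  File "e.py", line 17, in edges
    c=np.polyfit(pts[:,0],pts[:,1],1);e=np.abs(np.polyval(c,pts[:,0])-pts[:,1]);pts=pts[e<max(.4,1.5*np.median(e))]
                 ~~~^^^^^
IndexError: too many indices for array: array is 1-dimensional, but 2 were indexed
[ WARN:0@0.011] global loadsave.cpp:275 findDecoder imread_('pics/rr.png'): can't open/read file: check file path/integrity
Traceback (most recent call last):
cv2.error: OpenCV(4.12.0) /io/opencv/modules/imgproc/src/resize.cpp:4208: error: (-215:Assertion failed) !ssize.empty() in function 'resize'
```

```bash
python3 - <<'E'
from e import *
m=np.load("pics/w1m.npy",allow_pickle=True).item();im=cv2.imread("pics/w1.png")
u,v,n=frame(-.263);M=np.array([533.,184,124.5]);O=M+n*1.8
g=rect(m,im,O,u,v).max(2)
print("inner",edges(g,(-56,56,-66.5,66.5),win=10))
for c in("top","scene"):
    mc=camera_model(c);ic=cv2.imread(f"pics/{c}0.png");K=mc["K"]
    def pp(P):
        q=(P-mc["position"])@rm(mc["rotation"]);return np.stack([-q[...,0]/q[...,2]*K[0,0]+K[0,2],q[...,1]/q[...,2]*K[1,1]+K[1,2]],-1).astype(np.float32)
    a=np.arange(-130,130,.5);A,B=np.meshgrid(a,-a);p=pp(O+A[...,None]*u+B[...,None]*v)
    r=cv2.remap(ic,p[...,0],p[...,1],1);cv2.imwrite(f"pics/r_{c}.png",r)
    print(c,(mc["position"]-O)@np.stack([u,v,n],1),edges(r.max(2),(-80,80,-101,101)))
    P=cloud(c,np.load(f"pics/{c}d.npy"));Q=(P-O)@np.stack([u,v,n],1)
    s=(np.abs(Q[...,0])<77)&(np.abs(Q[...,1])<98)&(np.abs(Q[...,2])<10)&((np.abs(Q[...,0])>61)|(np.abs(Q[...,1])>71))&(cv2.cvtColor(ic,cv2.COLOR_BGR2HSV)[...,1]<60)
    print("plane",np.median(Q[s][:,2]),s.sum())
a=np.hstack([cv2.imread("pics/r_top.png"),cv2.imread("pics/r_scene.png")]);cv2.imwrite('pics/rr2.png',cv2.resize(a,(800,400)))
E
```

```text
inner {'um': (np.float64(-55.47), np.float64(-0.0031), 43, 0.09), 'up': (np.float64(56.87), np.float64(-0.0046), 51, 0.1), 'vm': (np.float64(-67.09), np.float64(0.0083), 21, 0.09), 'vp': (np.float64(66.52), np.float64(0.0023), 45, 0.07)}
top [ 525.76978923 -236.36499646 1056.57588238] {'um': (np.float64(-79.89), np.float64(-0.0062), 29, 0.11), 'up': (np.float64(80.92), np.float64(-0.0055), 39, 0.13), 'vm': (np.float64(-102.48), np.float64(0.0052), 32, 0.11), 'vp': (np.float64(99.28), np.float64(0.0033), 25, 0.12)}
plane -0.2659383083819585 2177
scene [-367.70652956  109.61026943 1158.58825569] {'um': (np.float64(-80.24), np.float64(-0.0001), 33, 0.0), 'up': (np.float64(80.67), np.float64(-0.0041), 33, 0.1), 'vm': (np.float64(-102.55), np.float64(0.0036), 23, 0.12), 'vp': (np.float64(99.86), np.float64(0.0049), 46, 0.09)}
plane 1.0845568106949528 2930
```

View pics/rr2.png

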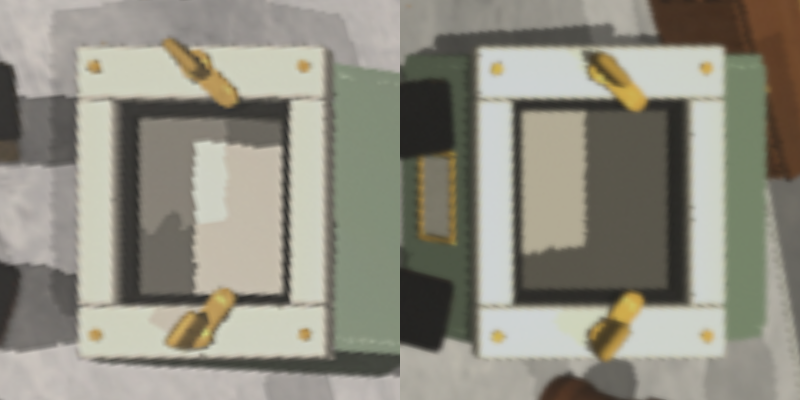

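The rectified top and scene views agree with the wrist view to about 1 mm. From them the left button is at about +0.78 and the right at about −0.65. I'll swing both upslope, out of the way.

```bash
cat >> h.py <<'E'
U,V,N=frame(-.259)
_u,_v,_n=frame(-.263); F=np.array([533.,184,124.5])+_n*1.6+_u*.3-_v*.9   # centre of frame face
def button(side,th0,th1,hgt=25,eff=40):
    piv=F+V*87*(1 if side=="left" else -1); y=U*np.cos(th0)+V*np.sin(th0)
    opts=[]
    for s in(1,-1):
        r=list(rpy(-N,s*y));q=solve_ik(list(piv+N*hgt),r)
        if q is not None and abs(q[5]-(th1-th0))<3.05 and abs(q[5])<3.05: opts.append((abs(q[5]-read_qpos()[5]),r))
    r=min(opts,key=lambda o:o[0])[1]
    move_ptp(list(piv+N*80),r); grip(.45)
    hit=movel(list(piv+N*hgt),max_speed=80,threshold=15)
    grip(0,eff); o=read_opening(); f0=np.round(read_contact_force(),1)
    q=np.array(read_qpos()); q[5]-=th1-th0; move_j(list(q))
    print(side,"hit",hit,"open",o,"F",f0,np.round(read_contact_force(),1),"t",read_t())
    grip(.45); movel(list(piv+N*80),max_speed=150)
E
python3 - <<'E'
from h import *
button("left",.78,1.5)
button("right",-.65,-1.5)
pos=F+N*230
move_ptp(list(pos),best(pos,-N,U)[0])
m=camera_model("wrist");im,d=capture("wrist");cv2.imwrite("pics/w2.png",im)
np.save("pics/w2m.npy",m,allow_pickle=True)
cv2.imwrite("pics/r2.png",rect(m,im,F,U,V)); print(read_t())
E
```

```text
left hit False open 0.09465612822931177 F [-5.  -1.3  5.3] [ 0.5  1.7 -0.1] t 8.4417
right hit False open 0.09296344876710978 F [-5.3  2.1  5.1] [-1.6 -0.9  0.7] t 12.8
14.8667
```

View pics/r2.png

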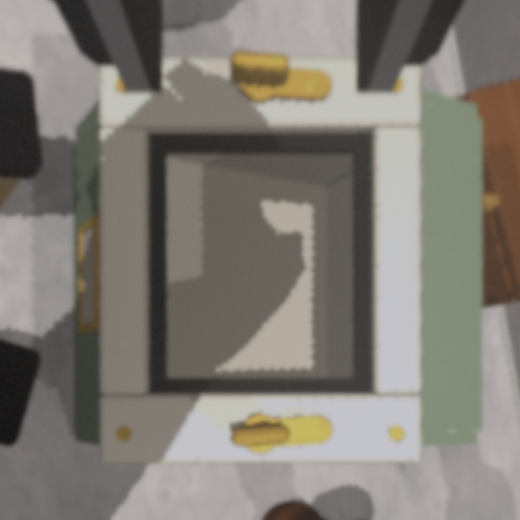

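Both buttons are clear of the recess: their blades lie along the frame sides at rows 85 and 430. Next I'll look at the lid from above.

```bash
python3 - <<'E'
from e import *
m=np.load("pics/w2m.npy",allow_pickle=True).item();im=cv2.imread("pics/w2.png");g=rect(m,im,F,U,V).max(2)
print((m["position"]-F)@np.stack([U,V,N],1),"inner",edges(g,(-56,56,-66.5,66.5),win=10))
try: print("outer",edges(g,(-80,80,-101,101)))
except Exception as e: print(e)
pos=[500,-202,230];r,q=best(pos,[0,0,-1],[1,0,0]);move_ptp(pos,r)
m=camera_model("wrist");im,d=capture("wrist");cv2.imwrite("pics/w3.png",im);np.save("pics/w3d.npy",d);np.save("pics/w3m.npy",m,allow_pickle=True)
for k in("lid","lid_pull","clip_jar"):print(k,*world("wrist",k,m=m))
R=rect(m,im,np.array([519.5,-202.5,10]),np.array([1,0,0]),np.array([0,1,0]));cv2.imwrite("pics/r3.png",R);print(read_t())
P=wcloud(m,d);s=(np.abs(P[...,0]-519)<45)&(np.abs(P[...,1]+202)<55);z=P[s][:,2]
print("lid z",np.median(z[z<20]),"bar z",np.median(z[z>30]))
b=P[s&(P[...,2]>33)];c=b.mean(0);print(c,np.linalg.svd(b[:,:2]-c[:2],full_matrices=0)[2][0],len(b))
E
```

```text
[-1.13198679e-01 -7.09258403e+01  3.55116071e+02] inner {'um': (np.float64(-56.05), np.float64(-0.0025), 51, 0.09), 'up': (np.float64(56.5), np.float64(-0.0019), 59, 0.06), 'vm': (np.float64(-66.81), np.float64(0.0029), 47, 0.11), 'vp': (np.float64(64.94), np.float64(0.0404), 22, 0.11)}
outer {'um': (np.float64(-80.41), np.float64(0.0001), 29, 0.07), 'up': (np.float64(79.76), np.float64(-0.0001), 32, 0.01), 'vm': (np.float64(-100.89), np.float64(-0.0205), 2, 0.0), 'vp': (np.float64(95.76), np.float64(-0.0396), 6, 0.12)}
lid (0.83, array([ 519.9, -202.5,    0.9]))
lid_pull (0.96, array([ 522. , -199.2,   30.7]))
clip_jar (0.86, array([ 405.9, -193.2,    1.6]))
16.6583
lid z 10.634971283447697 bar z 296.40215999573866
[ 518.34902575 -211.68609033  286.20607332] [-0.99325439 -0.11595564] 46012
```

View pics/r3.png

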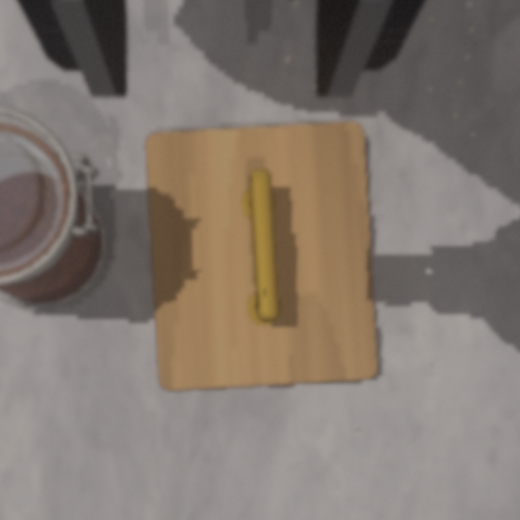

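The lid and its pull are clear, with the bar from (260,172) to (267,320). The lid is yawed about +0.05, and the clip jar's clip at (90,195) stands about 28 mm from the lid's edge. Next I'll fit the lid's pose and grasp it.

```bash
python3 - <<'E'
from e import *
m=np.load("pics/w3m.npy",allow_pickle=True).item();im=cv2.imread("pics/w3.png");d=np.load("pics/w3d.npy")
C=np.array([520,-202,10.]);yaw=.05
for _ in range(3):
    a=np.array([np.cos(yaw),np.sin(yaw),0]);b=np.array([-np.sin(yaw),np.cos(yaw),0])
    e=edges(rect(m,im,C,a,b)[...,2],(-55,55,-65,65),win=12) if 0 else edges(cv2.cvtColor(rect(m,im,C,a,b),cv2.COLOR_BGR2HSV)[...,1],(-55,55,-65,65),win=12)
    C=C+a*(e["um"][0]+e["up"][0])/2+b*(e["vm"][0]+e["vp"][0])/2
    yaw+=(-e["um"][1]-e["up"][1]+e["vm"][1]+e["vp"][1])/4
    print(e);print(C,yaw)
P=wcloud(m,d);q=(P-C)@np.stack([a,b,[0,0,1]],1);s=(np.abs(q[...,0])<12)&(np.abs(q[...,1])<34)&(q[...,2]>23)&(q[...,2]<33)
print("bar",q[s].mean(0),s.sum())
E
```

```text
{'um': (np.float64(-54.83), np.float64(-0.0101), 54, 0.08), 'up': (np.float64(55.03), np.float64(-0.0028), 54, 0.09), 'vm': (np.float64(-63.21), np.float64(0.005), 39, 0.13), 'vp': (np.float64(66.34), np.float64(0.005), 43, 0.11)}
[ 520.02165763 -200.43195793   10.        ] 0.055725000000000004
{'um': (np.float64(-54.79), np.float64(-0.0009), 49, 0.1), 'up': (np.float64(54.91), np.float64(0.0038), 46, 0.09), 'vm': (np.float64(-64.75), np.float64(-0.0001), 36, 0.01), 'vp': (np.float64(64.76), np.float64(-0.0), 39, 0.0)}
[ 520.08128601 -200.42362392   10.        ] 0.054975
{'um': (np.float64(-54.87), np.float64(0.0001), 59, 0.1), 'up': (np.float64(54.77), np.float64(0.0001), 32, 0.01), 'vm': (np.float64(-64.75), np.float64(0.0001), 36, 0.01), 'vp': (np.float64(64.76), np.float64(0.0001), 32, 0.0)}
[ 520.03108681 -200.42137884   10.        ] 0.054975
bar [-0.25097521 -0.94569127 28.00532019] 857
```

```bash
python3 - <<'E'
from h import *
yaw=.055;C=np.array([520.,-200.6,0]);a=[np.cos(yaw),np.sin(yaw),0]
r,q=best(C+[0,0,32],[0,0,-1],a);move_ptp(list(C+[0,0,90]),r);grip(.45)
hit=movel(list(C+[0,0,32]),max_speed=80,threshold=15)
print(hit,read_tcp_pos(),read_contact_force())
grip(0,90);print(read_opening(),read_gripper_force(),read_contact_force())
movel(list(C+[0,0,60]),max_speed=60);print("lift",read_contact_force(),read_wrist_torque())
movel(list(C+[0,0,300]),max_speed=200)
p=F+N*200;r,q=best(p,-N,U);print(q);move_ptp(list(p),r)
p=F+N*80;movel(list(p),max_speed=120);print(read_opening(),read_t(),r)
m=camera_model("wrist");im,d=capture("wrist");cv2.imwrite("pics/w4.png",im);np.save("pics/w4d.npy",d);np.save("pics/w4m.npy",m,allow_pickle=True)
E
```

```text
False [ 520.30360222 -200.76493238   32.24376839] [ 0.12069029 -0.31994116 -0.81367213]
0.0939884148717202 88.55427861213684 [-1.07251368  0.25953034  6.19501689]
lift [ 0.7839726   0.26723927 -2.26169872] [0.01060095 0.00242177 0.00506011]
[ 0.49868484 -0.07597347 -0.65397675  0.59567179 -0.3507697  -0.88439303]
0.0940091103767121 23.4083 [np.float64(-2.6179938779914944), np.float64(0.0), np.float64(-1.8297963267948965)]
```

View pics/w4.png

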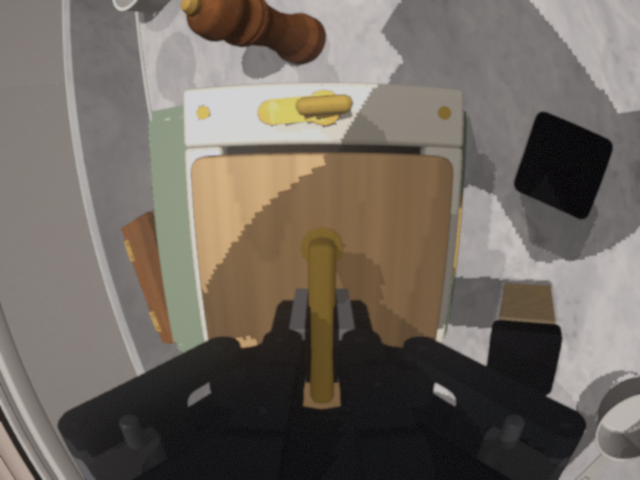

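The lid is held squarely above the mouth. I'll check its position in the gripper from this view, then lower it with the force guard on.

```bash
python3 - <<'E'
from e import *
import e as E
m=np.load("pics/w4m.npy",allow_pickle=True).item();im=cv2.imread("pics/w4.png");T=np.array(read_tcp_pos())
print("tcp rel",(T-F)@np.stack([U,V,N],1),read_orientation())
L=T-N*22
R=rect(m,im,L,U,V);cv2.imwrite("pics/r4.png",R);g=cv2.cvtColor(R,cv2.COLOR_BGR2HSV)[...,1].astype(np.float32)
# lid edges only where visible
def prof(fixed,lo,hi,ax):
    s=np.arange(lo,hi,.25);t=np.full(s.shape,fixed);u,v=(s,t) if ax=="u" else (t,s)
    p=cv2.remap(cv2.GaussianBlur(g,(0,0),1.5),((u+130)*2)[None].astype(np.float32),((130-v)*2)[None].astype(np.float32),1)[0]
    d=np.abs(np.gradient(p));return round(float(s[d.argmax()]),2)
print("u- ",[prof(t,-62,-48,"u") for t in(-50,-40,-30,-20,-10)]);print("u+ ",[prof(t,48,62,"u") for t in(-50,-40,-30,-20,-10)])
print("v- ",[prof(t,-72,-58,"v") for t in(-45,-30,-15,0,15,30,45)])
E
```

```text
tcp rel [ 0.52032318  0.28051331 80.53964541] [-2.61708677e+00  6.86639721e-04 -1.82959015e+00]
u-  [-53.75, -59.25, -59.25, -59.25, -54.25]
u+  [54.25, 54.25, 54.25, 54.25, 54.25]
v-  [-64.25, -65.25, -65.25, -64.75, -64.75, -64.75, -64.25]
```

```bash
python3 - <<'E'
from h import *
B=np.stack([U,V,N],1)
movel(list(F+N*36-U*.4),max_speed=60)
hit=movel(list(F+N*17.5-U*.4),max_speed=15,threshold=6)
dwell(.2)
print(hit,"rel",np.round((np.array(read_tcp_pos())-F)@B,2),"F",np.round(np.array(read_contact_force())@B,1),"M",np.round(np.array(read_wrist_torque())@B,2),read_t())
E
```

```text
True rel [-0.5  -0.04 22.06] F [2.1 0.2 5.2] M [0.   0.11 0.04] 25.425
```

The lid stopped about 10 mm below the face level, so it is in the recess. I'll press lightly, release and check.

```bash
python3 - <<'E'
from h import *
B=np.stack([U,V,N],1)
hit=movel(list(F+N*18-U*.4),max_speed=10,threshold=8)
print(hit,"rel",np.round((np.array(read_tcp_pos())-F)@B,2),"F",np.round(np.array(read_contact_force())@B,1),np.round(np.array(read_wrist_torque())@B,2))
grip(.4);dwell(.2)
T=np.array(read_tcp_pos());movel(list(F+N*90),max_speed=120)
p=F+N*230-V*40;move_ptp(list(p),best(p,-N,U)[0])
m=camera_model("wrist");im,d=capture("wrist");np.save("pics/w5d.npy",d);np.save("pics/w5m.npy",m,allow_pickle=True)
cv2.imwrite("pics/r5.png",rect(m,im,F,U,V));print(read_t())
P=wcloud(m,d);Q=(P-F)@B;a,b,c=np.moveaxis(Q,-1,0)
for u0 in(-40,40):
    for v0 in(-50,50):
        s=(abs(a-u0)<10)&(abs(b-v0)<10);print(u0,v0,np.round(np.median(c[s]),2))
for n,s in dict(fl=(abs(a+70)<5)&(abs(b)<60),fh=(abs(a-70)<5)&(abs(b)<60),fr=(abs(b+87)<10)&(abs(a+55)<15),fL=(abs(b-87)<10)&(abs(a+55)<15)).items():print(n,np.round(np.median(c[s]),2))
E
```

```text
True rel [-4.700e-01 -2.000e-02  2.208e+01] F [0.8 0.2 4.3] [-0.01  0.42 -0.05]
27.6
-40 -50 285.62
-40 50 -0.29
40 -50 285.34
40 50 -0.19
fl 0.31
fh 0.3
fr 0.24
fL 0.45
```

View pics/r5.png

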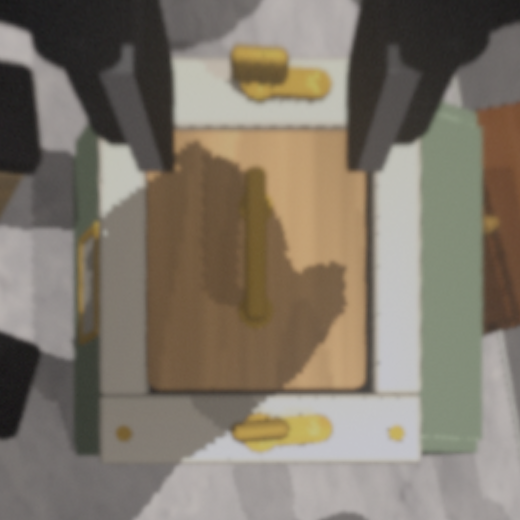

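The lid lies 0.5 mm below the frame face, as a seated lid should, so I'll turn the buttons now.

```bash
python3 - <<'E'
from h import *
B=np.stack([U,V,N],1)
m=np.load("pics/w5m.npy",allow_pickle=True).item();d=np.load("pics/w5d.npy");Q=((wcloud(m,d)-F)@B);a,b,c=np.moveaxis(Q,-1,0)
for u0 in(-40,40):
    s=(abs(a-u0)<10)&(abs(b+50)<10)&(abs(c)<20);print(u0,np.round(np.median(c[s]),2))
button("right",-1.5,0)
button("left",1.5,0)
p=F+N*230+V*20;move_ptp(list(p),best(p,-N,U)[0])
m=camera_model("wrist");im,d=capture("wrist");cv2.imwrite("pics/r6.png",rect(m,im,F+N*4,U,V));print(read_t())
E
```

```text
-40 -0.18
40 -0.21
right hit False open 0.09225269452111481 F [-4.4  1.5  6.2] [-2.2  4.9  0.7] t 31.5333
left hit False open 0.09572605236206415 F [-4.2 -0.8  5.6] [-5.5 -2.4  4.3] t 36.3
37.9667
```

View pics/r6.png

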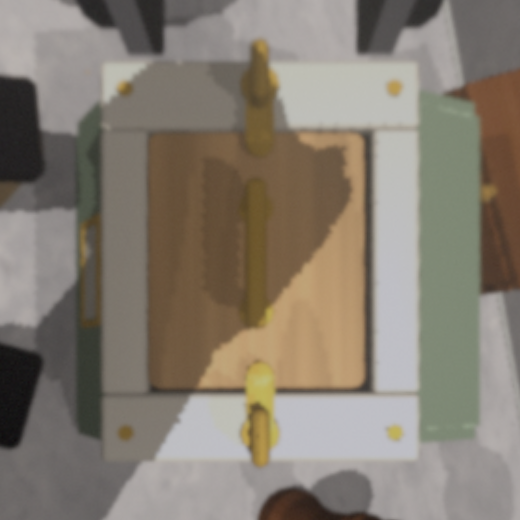

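Both buttons point straight over the lid: the left blade is at (259,140) and the right at (260,375). The robot is clear of everything, so I'll hand in.

```bash
python3 - <<'E'
from h import *
capture("top")
for k in("mill","spice_yellow","spice_red","clip_jar"):print(k,*world("top",k)[:1])
print(sign_off())
E
```

```text
mill (0.95, array([5.788e+02, 4.000e-01, 2.400e+00]))
spice_yellow (0.59, array([426.2, 271.9,   0.9]))
spice_red (0.73, array([3.908e+02, 1.554e+02, 2.000e-01]))
clip_jar (0.39, array([392. , 158.1,   3.9]))
the job is handed in; nothing more can be done
None
```

The job is handed in at about 38 s of the 72 s allowed: the lid lies fully home in its recess, both turnbuttons point straight over it, and nothing touched the mill or jars as far as I can tell, though the last picture did not re-confirm the clip jar's position.

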